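# Tighten the pump cover evenly and shut the coupling hatch

## Robot

A 6-joint arm with a two-finger parallel gripper is mounted at the origin on the work surface. World frame = base frame: x ahead of the robot, y to its left, z up, the work surface at z = 0. Lengths are in m, angles in rad, forces in N, time in s.
With the tool pointing down it reaches from about 0.35 to 0.775 m from the base axis. Payload 5.5 kg.
Tool frame: the origin (TCP) lies at the very end of the fingers, on their centre line; the grasp point (between the pads) lies 19 mm behind it; x points along the fingers, y is the direction in which the jaws open and shut, and the axes are right-handed (so a half turn about x gives the same grasp; the last joint's range is limited). The gripper opens to 85 mm and grips with 20 to 120 N. Pads are 22 mm wide; open, the fingers measure 114 mm over their backs; the gripper's body (76 mm by 85 mm) begins 54 mm behind the grasp point. The pads swing forward as they close: fully open they stand 13 mm farther back than shut.
Start: joints at [-1.415, 0.313, 0.046, 1.304, 0, 1.431], TCP at [0.168, -0.55, 0.231] pointing down, gripper open.
Joint ranges: [-2.76, 2.76], [-0.86, 1.69], [-1.03, 1.26], [-2.2, 2.34], [-1.47, 1.5], [-3.14, 3.14]. Speed limits (rad/s): [2.57, 2.57, 3.14, 3.14, 3.14, 3.14].

## Interface

Orientations are given as a unit quaternion [w, x, y, z].
In Python, from workcell import readout, cams, env, finder gives the robot as it stands.
- The arm moves only by the tool drive_tool, never from a script. Its argument "moves" is a list that holds one entry, the list of rows, each a list of 7 numbers: the shift along the tool's x, y, z in m, then the turn, a rotation vector about the tool's x, y, z in rad, then the closure in counts, from 0 (fully open) to 255 (shut). A call has exactly 5 rows; each row is the pose to reach, as a shift and turn from the pose measured when the call began, along the tool's axes at that moment; what a row does not reach only later rows make up. A row lasts 1/8 s, in which the tool goes at most 62.5 mm and 10.7 degrees, less where a joint would pass 70% of its speed; a pose out of reach is approached as far as the arm can. A call with a gripper value outside its range is refused whole. The fingers move at their own pace and stop on an object; "squeeze" is the grip in N (left out, the last holds). Time passes only in rows, so rows that repeat a pose let the fingers close, or fill a call up. It gives the time, the measured TCP pose, the force and the opening at its end, in the units of the state.
- readout.get_state(): the state, without advancing time (a new reading comes with each control period).
- cams.read_camera(name): name is "scene" or "top"; returns the picture (400x640x3 uint8, blue, green, red); there is no depth.
- cams.camera_params(name): a dict with "mtx" (3x3 intrinsics, pixels), "dist" ([k1, k2, p1, p2, k3] as OpenCV has them; the pictures are not rectified), "R" (3x3) and "t" (3): a world point X has camera coordinates R X + t. Camera axes: x right, y down, z forward; pixel columns grow to the right and rows downward; lengths in m; the calibration is good to about 2 mm. A picture is of the moment at which its call begins. camera_params takes no time and is no camera call.
- env.hand_in(): hands the job in, once; it reports no verdict.
Trained networks look in the newest picture that a camera, given by its name, has taken for a name from the list of things; names that differ only in an ending like _2 or _b are one class to them, and where a whole thing is asked for, a point or a joint stands for the part that bears it (a point fixed in the world has none). Each returns a list of dicts, best first, with "conf" (0 to 1); they miss things now and then, are a little off and sometimes report something else, mostly with a low value. They report only what shows in the picture. A call takes as long as a camera call.
- finder.regions_of(camera, name): "pixels" (400x640 bool, what is visible of it) and "point" ([column, row] in pixels, amid what is visible of it).
The state is a dict: "clock": time; "joint_pos": joint angles; "qvel": joint speeds; "tau": joint torques, N m; "tcp_pos": TCP position; "orientation": TCP orientation; "wrist_force": force on the tool from outside, world axes, zero at the start; "ft_torque": the same for the moment, N m; "finger_gap": finger opening in m.
Only numpy, scipy, OpenCV 4.12 (cv2) and the standard library are available. Lean on these libraries where they do the work, as an engineer would, in place of code of your own. Each camera call takes 0.05 s, during which the arm holds its last target.

## Task

The pump's cover plate is held by four lever nuts: tighten each by half a turn clockwise, one after the other in cross order (any one first, then the one diagonally opposite, then the other two), pushing its arm round until it lies over the raised rib on the plate, and not past it, so that the plate seats evenly. Then slide the hatch beside the plate fully shut against its frame. Leave the can, the wrench and the tray where they are.

Things in the scene. Friction and masses are not known exactly. Their poses are not given: they have to be found in the camera images.
- pump: fixed grey pump unit; origin on the bench under the centre of the cover plate; x and y lie along the plate's edges. Nuts at x, y = +-50 mm: nut1 +x+y, nut2 +x-y, nut3 -x-y, nut4 -x+y (clockwise; 1 is opposite 3, 2 opposite 4). At -y a guard box, 60 mm high, x +-85, y -120 to -210 mm, carries the hatch; then a motor, 100 mm high, to y -310. A pipe port ends at y 112.
- cover_mid (a point): centre of the upper face of the aluminium cover plate, 160 x 160 x 10 mm; z is its normal. 69 mm above the bench at the start; a 60 mm wide boss in the middle rises 8 mm above it. Each nut's half turn lowers its own corner about 3 mm, so the plate tilts a little on the way and is level again, 66 mm high, when all four are done.
- nut1_mid (a point): dark steel lever nut at the +x +y corner of the plate (pump frame): point on its turning axis at mid-height of its arm, 88 mm above the bench; x along the arm, z up. Arm 14 mm high, 11 wide (14 at the tip), ends 50 mm from the axis, underside 12 mm above the plate; hub 25 mm wide. Starts pointing off the plate
- nut1 (a joint): turn of this nut, rad: within 0.25 of 0 at the start, grows clockwise from above (tightening), 3.14 with the arm over its rib (dark strip raised on the plate, 3 x 5 mm, from 18 to 64 mm from the axis, towards the next nut clockwise). Stiff (0.16 Nm: 5 N at 32 mm out), stays where it is left, no stop at the rib.
- nut2_mid (a point): dark steel lever nut at the +x -y corner of the plate (pump frame): point on its turning axis at mid-height of its arm, 88 mm above the bench; x along the arm, z up. Arm 14 mm high, 11 wide (14 at the tip), ends 50 mm from the axis, underside 12 mm above the plate; hub 25 mm wide. Starts pointing off the plate
- nut2 (a joint): turn of this nut, rad: within 0.25 of 0 at the start, grows clockwise from above (tightening), 3.14 with the arm over its rib (dark strip raised on the plate, 3 x 5 mm, from 18 to 64 mm from the axis, towards the next nut clockwise). Stiff (0.16 Nm: 5 N at 32 mm out), stays where it is left, no stop at the rib.
- nut3_mid (a point): dark steel lever nut at the -x -y corner of the plate (pump frame): point on its turning axis at mid-height of its arm, 88 mm above the bench; x along the arm, z up. Arm 14 mm high, 11 wide (14 at the tip), ends 50 mm from the axis, underside 12 mm above the plate; hub 25 mm wide. Starts pointing off the plate
- nut3 (a joint): turn of this nut, rad: within 0.25 of 0 at the start, grows clockwise from above (tightening), 3.14 with the arm over its rib (dark strip raised on the plate, 3 x 5 mm, from 18 to 64 mm from the axis, towards the next nut clockwise). Stiff (0.16 Nm: 5 N at 32 mm out), stays where it is left, no stop at the rib.
- nut4_mid (a point): dark steel lever nut at the -x +y corner of the plate (pump frame): point on its turning axis at mid-height of its arm, 88 mm above the bench; x along the arm, z up. Arm 14 mm high, 11 wide (14 at the tip), ends 50 mm from the axis, underside 12 mm above the plate; hub 25 mm wide. Starts pointing off the plate
- nut4 (a joint): turn of this nut, rad: within 0.25 of 0 at the start, grows clockwise from above (tightening), 3.14 with the arm over its rib (dark strip raised on the plate, 3 x 5 mm, from 18 to 64 mm from the axis, towards the next nut clockwise). Stiff (0.16 Nm: 5 N at 32 mm out), stays where it is left, no stop at the rib.
- hatch_tab (a point): middle of the upright steel tab on the sliding hatch (tab 8 mm along the pump's x, 44 mm along y, 26 mm high, its top 92 mm above the bench; it stands on a 5 mm thick plate, 76 x 74 mm, whose top is 66 mm above the bench). The rails beside the plate are 71 mm high and 76 mm apart.
- hatch (a joint): opening of the hatch, m: 0 shut against the frame bar, up to 0.06 open; it shuts by sliding towards the pump's +x; about 2 N of friction, stays where it is left.
- oil_can: bystander: plain metal can, 60 mm wide, 120 mm tall; origin at its foot
- wrench: bystander: steel wrench, 190 mm, lying on the bench; origin under its middle
- tray: bystander: open steel tray with bolts, 100 x 150 x 32 mm; origin at its foot

How it is judged:
On the way, in this order (a step that is already met when the one before it is completed fails the run):
1. one nut is tightened half a turn, arm over its rib, the other three still loose (((value of joint nut1 between 2.79 and 3.49 rad and value of joint each of nut2, nut3, nut4 below 0.6 rad) or (value of joint each of nut1, nut3, nut4 below 0.6 rad and value of joint nut2 between 2.79 and 3.49 rad) or (value of joint each of nut1, nut2, nut4 below 0.6 rad and value of joint nut3 between 2.79 and 3.49 rad) or (value of joint each of nut1, nut2, nut3 below 0.6 rad and value of joint nut4 between 2.79 and 3.49 rad))), for 0.1 s.
2. the nut diagonally opposite is tightened too, the other two still loose (((value of joint nut1 between 2.79 and 3.49 rad and value of joint each of nut2, nut4 below 0.6 rad and value of joint nut3 between 2.79 and 3.49 rad) or (value of joint each of nut1, nut3 below 0.6 rad and value of joint nut2 between 2.79 and 3.49 rad and value of joint nut4 between 2.79 and 3.49 rad))), for 0.1 s.
3. a third nut is tightened, the fourth still loose (((value of joint nut1 between 2.79 and 3.49 rad and value of joint nut2 between 2.79 and 3.49 rad and value of joint nut3 between 2.79 and 3.49 rad and value of joint nut4 below 0.6 rad) or (value of joint nut1 between 2.79 and 3.49 rad and value of joint nut2 below 0.6 rad and value of joint nut3 between 2.79 and 3.49 rad and value of joint nut4 between 2.79 and 3.49 rad) or (value of joint nut1 between 2.79 and 3.49 rad and value of joint nut2 between 2.79 and 3.49 rad and value of joint nut3 below 0.6 rad and value of joint nut4 between 2.79 and 3.49 rad) or (value of joint nut1 below 0.6 rad and value of joint nut2 between 2.79 and 3.49 rad and value of joint nut3 between 2.79 and 3.49 rad and value of joint nut4 between 2.79 and 3.49 rad))), for 0.1 s.
4. all four nuts are tightened (value of joint nut1 between 2.79 and 3.49 rad and value of joint nut2 between 2.79 and 3.49 rad and value of joint nut3 between 2.79 and 3.49 rad and value of joint nut4 between 2.79 and 3.49 rad), for 0.1 s.
5. the hatch is shut against its frame (all of step 4 and value of joint hatch below 0.004 m), for 0.2 s.
At the end, for the whole second after the job is handed in: all four nut arms lie within 0.35 rad (20 degrees) of their ribs, the plate is level within 0.008 rad and down (its upper face lower than 66.5 mm above the bench), the hatch is within 4 mm of shut, and can, wrench and tray are within 20 mm of where they were (all of step 5 and angle between cover_mid's own z axis and vertical below 0.008 rad and height (world z) of cover_mid below 0.0665 m and distance of each of oil_can, wrench, tray from where it was at the start of the episode below 0.02 m); the robot touches nothing.
It fails at once if a nut is tightened well past its rib (0.5 rad) (value of joint any of nut1, nut2, nut3, nut4 above 3.64 rad).
It fails at once if two neighbouring nuts are tightened while the other two are still loose ((value of joint each of nut1, nut2 above 1.8 rad and value of joint each of nut3, nut4 below 0.6 rad) or (value of joint each of nut2, nut3 above 1.8 rad and value of joint each of nut1, nut4 below 0.6 rad) or (value of joint each of nut3, nut4 above 1.8 rad and value of joint each of nut1, nut2 below 0.6 rad) or (value of joint each of nut4, nut1 above 1.8 rad and value of joint each of nut2, nut3 below 0.6 rad)).
It fails at once if can, wrench or tray is pushed away (distance of any of oil_can, wrench, tray from where it was at the start of the episode above 0.02 m).
It also fails if it takes over 72 s, if anything falls off the work surface, if the arm or the gripper's body presses on something with over 40 N, if the wrist force passes 120 N, or if a joint passes its speed limit or range.

## Working session

There is one attempt and no reset: what is moved stays moved. The work goes in short steps, Python scripts to look and compute and a tool call to move; the robot and the scene stay as the last step left them, time stands still between calls to the robot, and variables do not carry over. Pictures are saved under pics/ and viewed, and the job is handed in when it is done.

Besides the shell and the picture viewer there is one more tool, called as a command line: name --argument value ..., lists and objects as JSON in quotes. drive_tool: Moves the arm, as the interface text tells. Its arguments: {"type":"object","properties":{"moves":{"type":"array"},"squeeze":{"type":"number"}},"required":["moves"]}

```bash
ls; mkdir -p pics; python3 - <<'E'
from workcell import readout,cams,env,finder
import cv2,numpy as np
s=readout.get_state();print(s)
for c in("scene","top"):
    cv2.imwrite(f"pics/{c}0.png",cams.read_camera(c));print(cams.camera_params(c))
E
```

```text
pics
{'clock': 0.0, 'joint_pos': array([-1.41462641e+00,  3.14025278e-01,  4.49591639e-02,  1.30360099e+00,
       -2.37111853e-05,  1.43120606e+00]), 'qvel': array([-0.0015466 ,  0.00012834, -0.00089291, -0.00012192,  0.00086094,
       -0.00048147]), 'tau': array([-7.88141188e-04, -4.80629325e+01,  2.98530579e+01,  1.93131482e-02,
       -1.11871020e-04,  2.76541124e-05]), 'tcp_pos': array([ 0.16750083, -0.5495163 ,  0.23038662]), 'orientation': array([-0.10352495, -0.699375  , -0.1048476 ,  0.69940273]), 'wrist_force': array([ 0.40538876, -0.53168444, -0.94221118]), 'ft_torque': array([-0.00800182,  0.044587  ,  0.00058731]), 'finger_gap': 0.0854295006506128}
{'mtx': array([[488.56175704,   0.        , 322.90593028],
       [  0.        , 488.56175704, 195.36978904],
       [  0.        ,   0.        ,   1.        ]]), 'dist': array([-0.14814035,  0.        ,  0.        ,  0.        ,  0.        ]), 'R': array([[-0.61182629,  0.79091564, -0.01100177],
       [ 0.58027999,  0.43934663, -0.68574753],
       [-0.53753486, -0.42594248, -0.72775633]]), 't': array([ 0.25071191, -0.3928802 ,  1.42324533])}
{'mtx': array([[364.66306433,   0.        , 327.92826425],
       [  0.        , 364.66306433, 199.63742656],
       [  0.        ,   0.        ,   1.        ]]), 'dist': array([-0.05727351,  0.        ,  0.        ,  0.        ,  0.        ]), 'R': array([[-7.67140345e-04, -9.99999334e-01,  8.62003263e-04],
       [-9.80234228e-01,  5.81439200e-04, -1.97839635e-01],
       [ 1.97839002e-01, -9.96735868e-04, -9.80234021e-01]]), 't': array([0.1729635 , 0.64326199, 0.74467487])}
```

View pics/scene0.png

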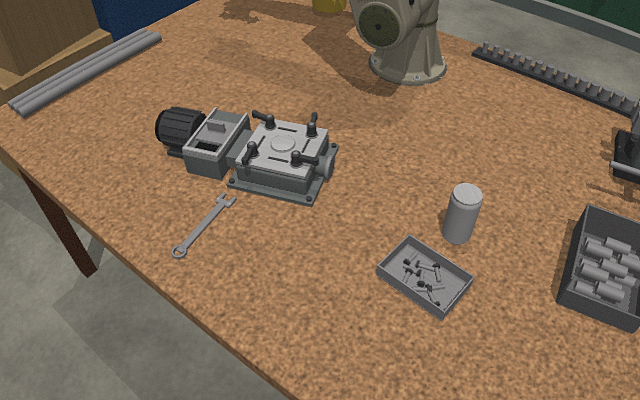

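View pics/top0.png

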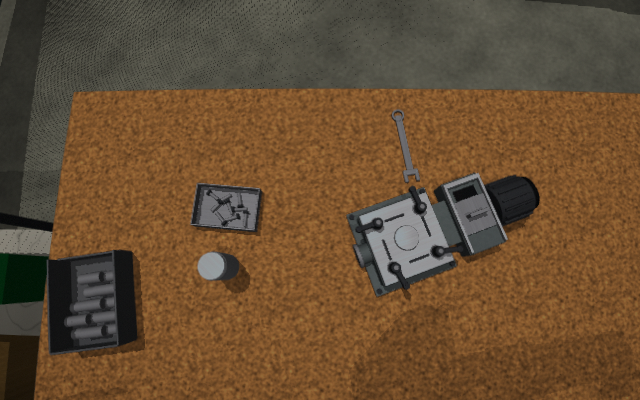

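```bash
cat > h.py <<'E'
from workcell import readout,cams,env,finder
import cv2,numpy as np
def ray(cam,uv):
    p=cams.camera_params(cam);d=cv2.undistortPoints(np.array([[uv]],float),p["mtx"],p["dist"])[0,0]
    R,t=p["R"],p["t"];return -R.T@t,R.T@np.array([d[0],d[1],1])
def atz(cam,uv,z):
    o,d=ray(cam,uv);return o+d*(z-o[2])/d[2]
def proj(cam,X):
    p=cams.camera_params(cam);return cv2.projectPoints(np.array(X,float).reshape(-1,3),cv2.Rodrigues(p["R"])[0],p["t"],p["mtx"],p["dist"])[0].reshape(-1,2)
E
python3 - <<'E'
from h import *
Z={"cover_mid":.069,"nut1_mid":.088,"nut2_mid":.088,"nut3_mid":.088,"nut4_mid":.088,"hatch_tab":.08}
for c in("top","scene"):
    for n in Z:
        for r in finder.regions_of(c,n)[:4]:
            print(c,n,round(r["conf"],2),np.round(r["point"]),r["pixels"].sum(),np.round(atz(c,r["point"],Z[n]),3))
im=cv2.imread("pics/top0.png")[170:310,330:550];cv2.imwrite("pics/topz.png",cv2.resize(im,None,fx=3.6,fy=3.6,interpolation=cv2.INTER_CUBIC))
im=cv2.imread("pics/scene0.png")[95:215,145:345];cv2.imwrite("pics/scenez.png",cv2.resize(im,None,fx=4,fy=4,interpolation=cv2.INTER_CUBIC))
E
```

```text
top cover_mid 0.7 [402. 240.] 4825 [0.553 0.013 0.069]
top cover_mid 0.65 [218. 266.] 938 [0.499 0.408 0.069]
top cover_mid 0.37 [420. 202.] 239 [ 0.636 -0.03   0.069]
top nut1_mid 0.5 [374. 226.] 225 [0.581 0.075 0.088]
top nut1_mid 0.37 [447. 249.] 231 [ 0.532 -0.078  0.088]
top nut2_mid 0.73 [419. 202.] 196 [ 0.633 -0.023  0.088]
top nut3_mid 0.77 [444. 251.] 248 [ 0.527 -0.071  0.088]
top nut3_mid 0.61 [372. 224.] 228 [0.586 0.078 0.088]
top hatch_tab 0.96 [475. 212.] 1082 [ 0.613 -0.149  0.08 ]
top hatch_tab 0.47 [445. 250.] 189 [ 0.53  -0.076  0.08 ]
scene cover_mid 0.67 [282. 146.] 2915 [0.566 0.008 0.069]
scene nut1_mid 0.67 [300. 160.] 233 [0.592 0.083 0.088]
scene nut1_mid 0.21 [264. 121.] 211 [ 0.54  -0.066  0.088]
scene nut2_mid 0.71 [246. 152.] 178 [ 0.643 -0.023  0.088]
scene nut3_mid 0.54 [265. 120.] 244 [ 0.537 -0.066  0.088]
scene nut3_mid 0.43 [309. 128.] 181 [0.499 0.031 0.088]
scene nut3_mid 0.42 [214. 131.] 649 [ 0.633 -0.133  0.088]
scene nut4_mid 0.45 [309. 128.] 176 [0.501 0.033 0.088]
```

View pics/topz.png

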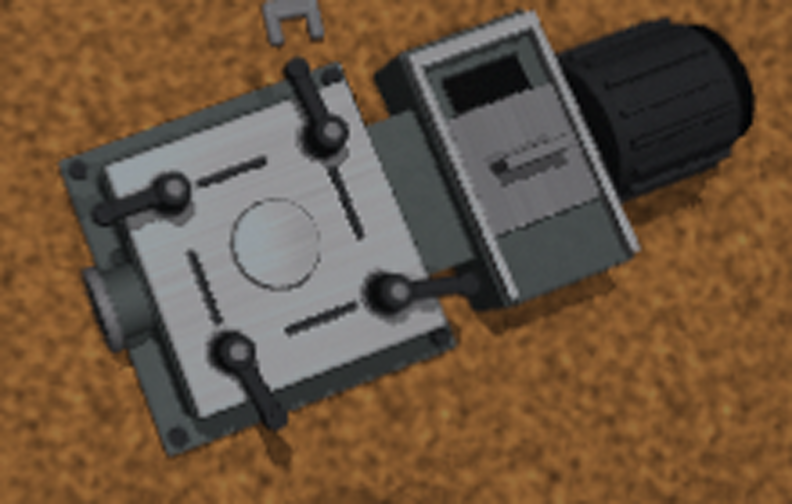

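View pics/scenez.png

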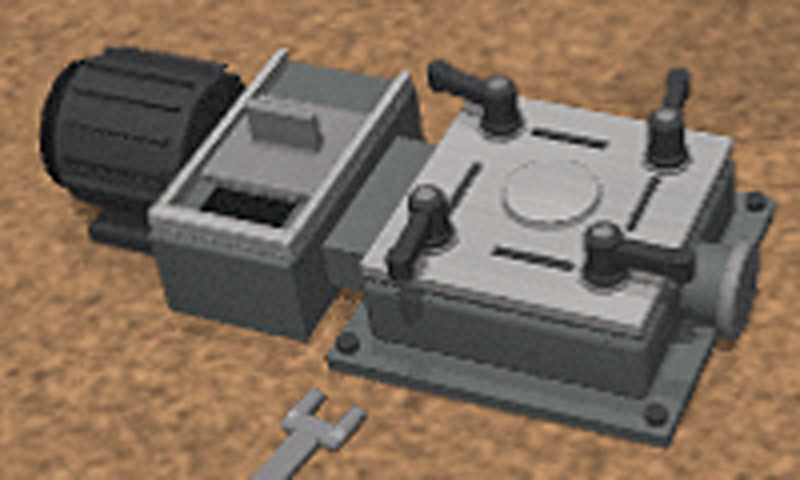

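```bash
python3 - <<'E'
from h import *
from scipy.optimize import least_squares
ribs=[((50,32),(50,-14)),((32,-50),(-14,-50)),((-50,-32),(-50,14)),((-32,50),(14,50))]
T=[((198,184),(267,160)),((334,168),(361,238)),((356,306),(287,331)),((217,322),(191,252))]
S=[((495,250),(572,268)),((452,208),(479,165)),((534,132),(606,146)),((657,180),(633,228))]
# order: start=near nut
S[0]=((572,268),(495,250))
P=[];A=[];B=[]
for r,t,s in zip(ribs,T,S):
    for k in (0,1): P.append((*r[k],74));A.append(t[k]);B.append(s[k])
P.append((0,0,77));A.append((276,244));B.append((551,193))
P=np.array(P)/1000.
A=(np.array(A)+.5)/3.6-.5+[330,170];B=(np.array(B)+.5)/4-.5+[145,95]
def W(p,P):
    c,s=np.cos(p[2]),np.sin(p[2]);return np.c_[p[0]+c*P[:,0]-s*P[:,1],p[1]+s*P[:,0]+c*P[:,1],P[:,2]]
for nm,w in(("both",(1,1)),("top",(1,0)),("scene",(0,1))):
    f=lambda p:np.r_[w[0]*(proj("top",W(p,P))-A).ravel(),w[1]*(proj("scene",W(p,P))-B).ravel()]
    r=least_squares(f,[.55,0,.36],loss='soft_l1');print(nm,r.x,np.abs(r.fun).max(),np.sqrt((r.fun**2).mean()))
    if nm=="both":p=r.x;print(np.round(r.fun.reshape(-1,2),1).tolist())
np.save("pump.npy",p)
# arm angles from tip pixels in both (zoom)
tipsT=[(103,213),(296,70),(470,282),(275,415)];tipsS=[(688,262),(402,268),(440,78),(679,80)]
nuts=np.array([(50,50),(50,-50),(-50,-50),(-50,50)])/1000
for i in range(4):
    n=W(p,np.array([[*nuts[i],.088]]))[0]
    for c,t,s,o in(("top",tipsT[i],3.6,(330,170)),("scene",tipsS[i],4,(145,95))):
        w=atz(c,(np.array(t)+.5)/s-.5+o,.09)-n
        a=np.arctan2(w[1],w[0])-p[2]; zero=[np.pi/2,0,-np.pi/2,np.pi][i]
        print(i+1,c,np.round(n,3),"turn",round((zero-a+np.pi)%(2*np.pi)-np.pi,2),"len",round(np.hypot(w[0],w[1]),3))
c,s=np.cos(p[2]),np.sin(p[2])
R=np.array([[c,s],[-s,c]])
for cam,uv,sc,o,z in(("top",(530,157),3.6,(330,170),.092),("scene",(283,112),4,(145,95),.092)):
    w=atz(cam,(np.array(uv)+.5)/sc-.5+o,z);print("tab",w,R@(w[:2]-p[:2]))
# rest of images overlay
im=cv2.imread("pics/top0.png");im2=cv2.imread("pics/scene0.png")
for x,y in((50,32),(50,-14),(32,-50),(-14,-50),(-50,-32),(-50,14),(-32,50),(14,50)):
  for cc,I in(("top",im),("scene",im2)):
    u=proj(cc,W(p,np.array([[x,y,74]])/1000))[0]; 
st=readout.get_state()
from scipy.spatial.transform import Rotation as Ro
q=st["orientation"];print(Ro.from_quat([q[1],q[2],q[3],q[0]]).as_matrix().round(3),st["tcp_pos"])
E
```

```text
both [0.55871595 0.00475134 0.33627643] 2.365822732195653 1.1042805670757287
[[-0.9, -0.3], [-0.4, -0.6], [-0.7, -0.5], [-0.3, -0.1], [-0.3, -0.4], [-1.0, -0.0], [-0.3, 0.1], [-0.8, -0.8], [-0.1, -0.3], [0.3, -2.1], [-0.5, -2.0], [-1.8, -0.2], [-0.1, -2.3], [-0.4, -2.2], [0.5, -1.9], [0.2, -2.4], [-1.0, -1.2], [0.2, -2.1]]
top [0.55799808 0.00365529 0.33624427] 0.4789274072055889 0.20525951927734262
scene [0.56324273 0.00936166 0.33894771] 1.8235924252041684 0.507309476092399
1 top [0.589 0.068 0.088] turn -0.0 len 0.042
1 scene [0.589 0.068 0.088] turn -0.0 len 0.046
2 top [ 0.622 -0.026  0.088] turn -0.07 len 0.042
2 scene [ 0.622 -0.026  0.088] turn -0.15 len 0.049
3 top [ 0.528 -0.059  0.088] turn 0.21 len 0.048
3 scene [ 0.528 -0.059  0.088] turn 0.11 len 0.04
4 top [0.495 0.035 0.088] turn -0.24 len 0.043
4 scene [0.495 0.035 0.088] turn -0.19 len 0.044
tab [ 0.60777569 -0.1470349   0.092     ] [-0.00377367 -0.15947313]
tab [ 0.61443905 -0.1465636   0.092     ] [ 0.00267199 -0.16122697]
[[-0.     0.291 -0.957]
 [-0.    -0.957 -0.291]
 [-1.     0.     0.   ]] [ 0.16761141 -0.55006118  0.23134202]
```

```bash
cat >> h.py <<'E'
from scipy.spatial.transform import Rotation as Ro
def pose():
    s=readout.get_state();q=s["orientation"];return s["tcp_pos"],Ro.from_quat([q[1],q[2],q[3],q[0]]),s
PUMP=[.5605,.0065,.3365]
def pw(x,y,z,P=None):
    P=P or PUMP
    c,s=np.cos(P[2]),np.sin(P[2]);x/=1000;y/=1000;return np.array([P[0]+c*x-s*y,P[1]+s*x+c*y,z/1000])
def Rt(P=None):
    P=P or PUMP
    c,s=np.cos(P[2]),np.sin(P[2]);px=np.array([c,s,0]);py=np.array([-s,c,0]);return Ro.from_matrix(np.c_[[0,0,-1],px,-py])
def rel(*targets):
    "tool-frame shifts (mm) and turn to targets (pump mm), and pump coords now"
    p,R,s=pose();c,sn=np.cos(PUMP[2]),np.sin(PUMP[2]);d=p-[PUMP[0],PUMP[1],0]
    print("t",round(s["clock"],2),"pump xyz mm",np.round([1e3*(c*d[0]+sn*d[1]),1e3*(-sn*d[0]+c*d[1]),1e3*p[2]],1),"F",s["wrist_force"].round(1),"gap",round(s["finger_gap"],4),"q6",s["joint_pos"].round(2))
    print("turn",(R.inv()*Rt()).as_rotvec().round(3))
    for t in targets:print(t,(R.inv().apply(pw(*t)-p)).round(4))
E
python3 -c "
from h import *
rel((18,86,160))"
```

```text
t 0.7 pump xyz mm [-554.6 -395.6  231.3] F [0.9 0.3 0.3] gap 0.0854 q6 [-1.41  0.31  0.05  1.3  -0.    1.43]
turn [-1.612  0.    -0.   ]
(18, 86, 160) [ 0.0713 -0.5046 -0.5525]
```

drive_tool --moves '[[[0,-0.034,-0.037,-0.11,0,0,255],[0,-0.067,-0.074,-0.22,0,0,255],[0,-0.101,-0.11,-0.33,0,0,255],[0,-0.135,-0.147,-0.44,0,0,255],[0,-0.168,-0.184,-0.54,0,0,255]]]'

```text
clock: 1.32
tcp_pos: [0.2952, -0.3344, 0.2315]
orientation: [0.288, 0.646, 0.288, -0.646]
wrist_force: [0.7, 0.1, 0.3]
finger_gap: -0.0002
```

```bash
python3 -c "
from h import *
rel((18,86,160))"
```

```text
t 1.32 pump xyz mm [-362.9 -234.2  231.5] F [0.7 0.1 0.3] gap -0.0002 q6 [-1.03  0.06 -0.26  1.24  0.    1.27]
turn [-1.068e+00  1.000e-03 -1.000e-03]
(18, 86, 160) [ 0.0714 -0.0973 -0.488 ]
```

drive_tool --moves '[[[0,-0.01,-0.049,-0.11,0,0,255],[0,-0.02,-0.098,-0.22,0,0,255],[0,-0.03,-0.147,-0.33,0,0,255],[0,-0.04,-0.195,-0.44,0,0,255],[0,-0.049,-0.244,-0.53,0,0,255]]]'

```text
clock: 1.95
tcp_pos: [0.4226, -0.1187, 0.2318]
orientation: [0.449, 0.547, 0.447, -0.547]
wrist_force: [1.6, -0.6, -0.8]
finger_gap: 0.0004
```

```bash
python3 -c "
from h import *
rel((18,86,160))"
```

```text
t 1.95 pump xyz mm [-171.5  -72.7  231.8] F [ 1.6 -0.6 -0.8] gap 0.0004 q6 [-0.46  0.05 -0.28  1.24 -0.    1.31]
turn [-0.535  0.001 -0.001]
(18, 86, 160) [ 0.0717  0.0819 -0.2332]
```

drive_tool --moves '[[[0.01,0.016,-0.047,-0.11,0,0,255],[0.025,0.033,-0.093,-0.22,0,0,255],[0.04,0.049,-0.14,-0.33,0,0,255],[0.055,0.066,-0.187,-0.44,0,0,255],[0.072,0.082,-0.233,-0.535,0,0,255]]]'

```text
clock: 2.58
tcp_pos: [0.5502, 0.095, 0.1596]
orientation: [0.578, 0.408, 0.576, -0.408]
wrist_force: [-0.8, -0.6, 0.2]
finger_gap: -0.0
```

```bash
python3 - <<'E'
from h import *
rel((18,86,84))
p,R,s=pose()
for c in("scene","top"):
    im=cams.read_camera(c)
    u,v=proj(c,[p])[0];print(c,u,v)
    x0,y0=int(u)-90,int(v)-65
    z=cv2.resize(im[y0:y0+130,x0:x0+180],None,fx=4,fy=4,interpolation=cv2.INTER_CUBIC)
    cv2.circle(z,(int((u-x0+.5)*4),int((v-y0+.5)*4)),4,(0,0,255),1)
    cv2.imwrite(f"pics/{c}1.png",z)
E
```

```text
t 2.58 pump xyz mm [ 19.5  87.  159.6] F [-0.8 -0.6  0.2] gap -0.0 q6 [ 0.03  0.31 -0.14  1.12 -0.    1.26]
turn [ 0.003  0.002 -0.002]
(18, 86, 84) [ 0.0756 -0.0016  0.0008]
scene 316.6368902619021 124.48885617011958
top 368.5072986698879 237.49890190404847
```

View pics/scene1.png

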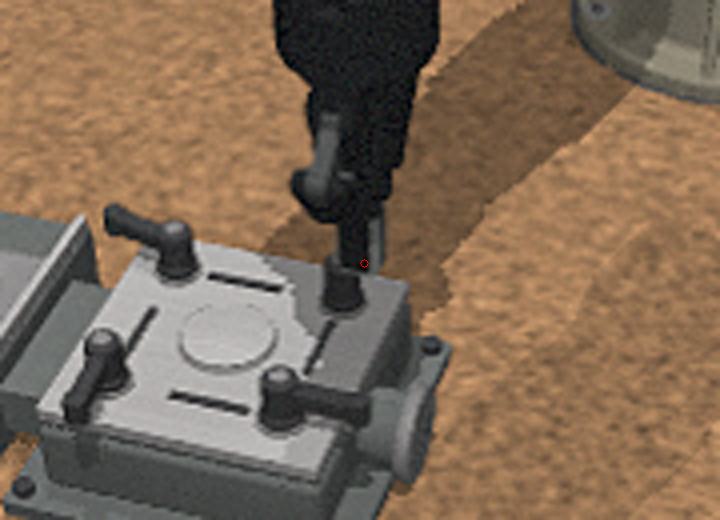

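View pics/top1.png

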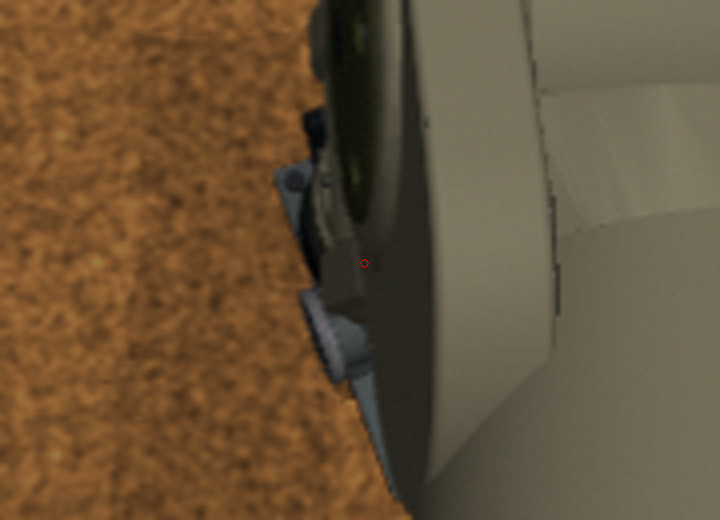

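```bash
cat >> h.py <<'E'
PUMP=[.559,.005,.3363]
NX=[(50,50),(50,-50),(-50,-50),(-50,50)];A0=[90,0,-90,180]
def fc(i,th,extra=0,along=36):
    a=np.radians(A0[i-1]-th);d=np.array([np.cos(a),np.sin(a)]);n=np.array([-d[1],d[0]])
    return np.array(NX[i-1])+along*d+(6+14.5*abs(n[0])+11*abs(n[1])+extra)*n
def arc(i,ths,z=84,extra=0):rel(*[(*fc(i,t,extra).round(1),z) for t in ths])
E
python3 - <<'E'
from h import *
print(fc(1,0,10),fc(1,180))
rel((*fc(1,0,11),84))
E
```

```text
[19.5 86. ] [70.5 14. ]
t 2.67 pump xyz mm [ 21.8  89.8 157.5] F [-0.5  0.1  0. ] gap -0.0003 q6 [ 0.03  0.31 -0.14  1.12 -0.    1.26]
turn [0.006 0.    0.   ]
(np.float64(18.5), np.float64(86.0), 84) [ 0.0735 -0.0033  0.0038]
```

drive_tool --moves '[[[0.02,-0.003,0.004,0.005,0,0,255],[0.04,-0.003,0.004,0.005,0,0,255],[0.06,-0.003,0.004,0.005,0,0,255],[0.074,-0.003,0.004,0.005,0,0,255],[0.074,-0.003,0.004,0.005,0,0,255]]]'

```text
clock: 3.3
tcp_pos: [0.5475, 0.0918, 0.0827]
orientation: [0.576, 0.409, 0.577, -0.41]
wrist_force: [-0.3, -0.6, 0.4]
finger_gap: -0.0002
```

```bash
python3 - <<'E'
from h import *
arc(1,[0,15,30,45,60])
E
```

```text
t 3.3 pump xyz mm [17.8 85.8 82.7] F [-0.3 -0.6  0.4] gap -0.0002 q6 [ 0.02  0.37 -0.26  0.95 -0.    1.26]
turn [ 0.    -0.     0.002]
(np.float64(29.5), np.float64(86.0), 84) [-0.0014  0.0117 -0.0002]
(np.float64(37.2), np.float64(90.7), 84) [-0.0014  0.0194 -0.0049]
(np.float64(47.2), np.float64(93.2), 84) [-0.0014  0.0294 -0.0074]
(np.float64(58.5), np.float64(92.4), 84) [-0.0014  0.0407 -0.0066]
(np.float64(69.8), np.float64(87.7), 84) [-0.0014  0.052  -0.0019]
```

drive_tool --moves '[[[-0.001,0.012,0,0,0,0,255],[-0.001,0.019,-0.005,0,0,0,255],[-0.001,0.029,-0.007,0,0,0,255],[-0.001,0.041,-0.007,0,0,0,255],[-0.001,0.052,-0.002,0,0,0,255]]]'

```text
clock: 3.92
tcp_pos: [0.595, 0.1116, 0.0835]
orientation: [0.575, 0.408, 0.578, -0.41]
wrist_force: [-4.1, 2.1, 0.3]
finger_gap: -0.0001
```

```bash
python3 - <<'E'
from h import *
arc(1,[73,86,98,110,122])
E
```

```text
t 3.92 pump xyz mm [69.2 88.8 83.5] F [-4.1  2.1  0.3] gap -0.0001 q6 [ 0.05  0.46 -0.12  1.    0.    1.29]
turn [ 0.001 -0.002  0.005]
(np.float64(78.4), np.float64(80.4), 84) [-0.0006  0.0092  0.0084]
(np.float64(84.7), np.float64(70.5), 84) [-0.0006  0.0155  0.0183]
(np.float64(88.3), np.float64(63.7), 84) [-0.0006  0.0191  0.0251]
(np.float64(91.1), np.float64(57.7), 84) [-0.0007  0.0219  0.0311]
(np.float64(92.7), np.float64(50.4), 84) [-0.0007  0.0235  0.0384]
```

drive_tool --moves '[[[-0.001,0.009,0.008,0,0,0,255],[-0.001,0.0155,0.018,0,0,0,255],[-0.001,0.019,0.025,0,0,0,255],[-0.001,0.022,0.031,0,0,0,255],[-0.001,0.0235,0.038,0,0,0,255]]]'

```text
clock: 4.55
tcp_pos: [0.6296, 0.0841, 0.0845]
orientation: [0.575, 0.408, 0.579, -0.41]
wrist_force: [-5.0, 3.7, 1.4]
finger_gap: -0.0001
```

```bash
python3 - <<'E'
from h import *
arc(1,[137,150,163,178,178])
E
```

```text
t 4.55 pump xyz mm [92.8 51.4 84.5] F [-5.   3.7  1.4] gap -0.0001 q6 [ 0.01  0.51 -0.03  1.04  0.    1.24]
turn [ 0.001 -0.003  0.005]
(np.float64(92.2), np.float64(40.1), 84) [ 0.0004 -0.0006  0.0113]
(np.float64(88.8), np.float64(30.9), 84) [ 0.0004 -0.004   0.0205]
(np.float64(82.6), np.float64(22.3), 84) [ 0.0004 -0.0102  0.0291]
(np.float64(72.1), np.float64(14.8), 84) [ 0.0005 -0.0207  0.0366]
(np.float64(72.1), np.float64(14.8), 84) [ 0.0005 -0.0207  0.0366]
```

drive_tool --moves '[[[0,-0.001,0.011,0,0,0,255],[0,-0.004,0.0205,0,0,0,255],[0,-0.01,0.029,0,0,0,255],[0,-0.0205,0.0365,0,0,0,255],[0,-0.0205,0.0365,0,0,0,255]]]'

```text
clock: 5.18
tcp_pos: [0.6245, 0.042, 0.0859]
orientation: [0.576, 0.409, 0.577, -0.409]
wrist_force: [1.0, 0.0, 0.7]
finger_gap: 0.0002
```

```bash
python3 - <<'E'
from h import *
im=cams.read_camera("scene");cv2.imwrite("pics/s2.png",cv2.resize(im[75:215,145:345],None,fx=4,fy=4,interpolation=cv2.INTER_CUBIC))
rel((90,14,84),(90,14,150),(*fc(3,0,11),150))
E
```

```text
t 5.22 pump xyz mm [74.  13.5 85.8] F [ 1.3 -0.2  1.3] gap 0.0 q6 [-0.06  0.49 -0.06  1.03  0.    1.17]
turn [ 0.001 -0.001  0.002]
(90, 14, 84) [ 0.0018  0.016  -0.0005]
(90, 14, 150) [-0.0642  0.0159 -0.0006]
(np.float64(-18.5), np.float64(-86.0), 150) [-0.0641 -0.0927  0.0994]
```

View pics/s2.png

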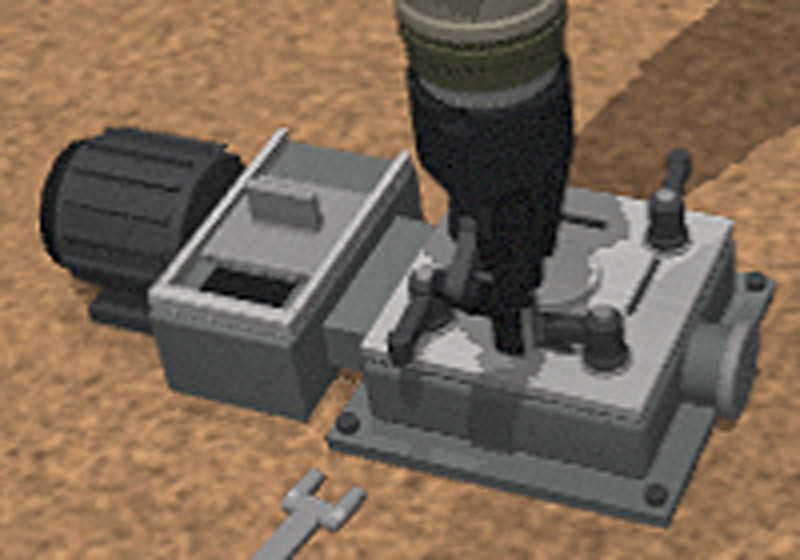

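drive_tool --moves '[[[-0.01,0.008,0,0,0,0,255],[-0.05,0.008,0,0,0,0,255],[-0.05,-0.04,0.05,0,0,0,255],[-0.05,-0.08,0.09,0,0,0,255],[-0.04,-0.093,0.1,0,0,0,255]]]'

```text
clock: 5.85
tcp_pos: [0.5697, -0.0863, 0.1269]
orientation: [0.577, 0.41, 0.575, -0.411]
wrist_force: [0.4, -0.2, 0.9]
finger_gap: -0.0001
```

```bash
python3 - <<'E'
from h import *
im=cams.read_camera("top");cv2.imwrite("pics/t3.png",cv2.resize(im[170:310,330:550],None,fx=3.6,fy=3.6,interpolation=cv2.INTER_CUBIC))
im=cams.read_camera("scene");cv2.imwrite("pics/s3.png",cv2.resize(im[75:215,145:345],None,fx=4,fy=4,interpolation=cv2.INTER_CUBIC))
rel((*fc(3,0,11),84))
E
```

```text
t 5.95 pump xyz mm [-20.4 -87.7 125. ] F [0.5 0.  0.6] gap 0.0001 q6 [-0.29  0.37 -0.14  1.06 -0.    0.95]
turn [-0.003 -0.001  0.003]
(np.float64(-18.5), np.float64(-86.0), 84) [ 0.041   0.002  -0.0017]
```

View pics/t3.png

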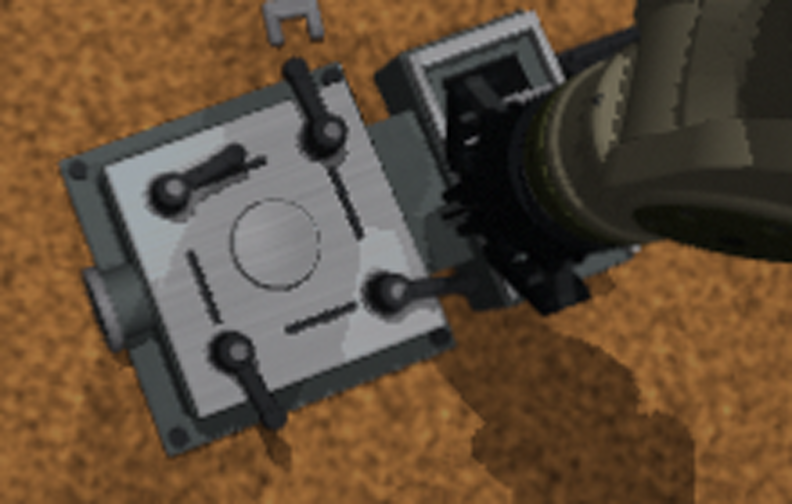

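View pics/s3.png

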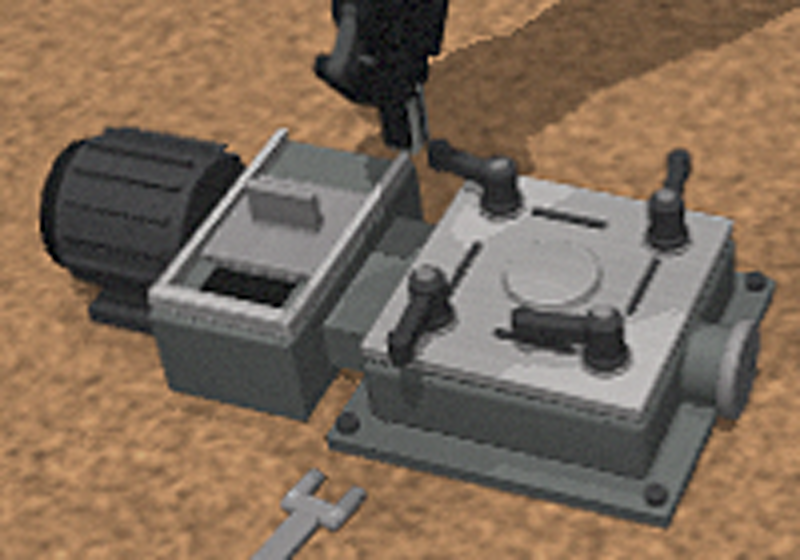

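```bash
cat >> h.py <<'E'
PT=[.558,.0037,.3362];PS=[.5632,.0094,.339]
def turn(i,tT=None,tS=None,s0=(145,75),z=.089):
    for cam,t,s,o,P in(("top",tT,3.6,(330,170),PT),("scene",tS,4,s0,PS)):
        if t is None: continue
        w=atz(cam,(np.array(t)+.5)/s-.5+o,z)-pw(*NX[i-1],88,P)
        a=np.degrees(np.arctan2(w[1],w[0])-P[2]);print(i,cam,"turn deg",round((A0[i-1]-a)%360,1),"len",round(np.hypot(w[0],w[1])*1e3,1))
E
python3 - <<'E'
from h import *
turn(1,(237,155),(515,325))
turn(1,(240,153),(517,315))
turn(2,(296,70));turn(3,(470,282));turn(4,(275,415))
E
```

```text
1 top turn deg 171.0 len 44.5
1 scene turn deg 170.4 len 47.9
1 top turn deg 170.8 len 46.7
1 scene turn deg 179.5 len 49.2
2 top turn deg 355.6 len 43.6
3 top turn deg 11.0 len 47.1
4 top turn deg 346.5 len 42.3
```

drive_tool --moves '[[[0.02,0.002,-0.002,0,0,0,255],[0.036,0.002,-0.002,0,0,0,255],[0.041,0.002,-0.002,0,0,0,255],[0.041,-0.004,-0.002,0,0,0,255],[0.041,-0.009,-0.002,0,0,0,255]]]'

```text
clock: 6.58
tcp_pos: [0.5593, -0.0855, 0.0845]
orientation: [0.575, 0.409, 0.577, -0.411]
wrist_force: [0.4, 0.7, 0.9]
finger_gap: 0.0004
```

```bash
python3 - <<'E'
from h import *
arc(3,[12,25,38,51,64])
E
```

```text
t 6.58 pump xyz mm [-29.5 -85.6  84.5] F [0.4 0.7 0.9] gap 0.0004 q6 [-0.29  0.38 -0.23  0.96 -0.    0.94]
turn [-0.002 -0.001  0.003]
(np.float64(-35.5), np.float64(-89.9), 84) [ 0.0005 -0.0059  0.0044]
(np.float64(-43.7), np.float64(-92.7), 84) [ 0.0006 -0.0141  0.0072]
(np.float64(-53.1), np.float64(-93.3), 84) [ 0.0006 -0.0235  0.0078]
(np.float64(-63.1), np.float64(-91.1), 84) [ 0.0006 -0.0335  0.0056]
(np.float64(-72.6), np.float64(-85.8), 84) [ 0.0006 -0.0431  0.0003]
```

drive_tool --moves '[[[0.001,-0.006,0.0045,0,0,0,255],[0.001,-0.014,0.007,0,0,0,255],[0.001,-0.0235,0.008,0,0,0,255],[0.001,-0.0335,0.0055,0,0,0,255],[0.001,-0.043,0,0,0,0,255]]]'

```text
clock: 7.2
tcp_pos: [0.5204, -0.1006, 0.0846]
orientation: [0.577, 0.41, 0.575, -0.41]
wrist_force: [4.5, -0.7, -0.5]
finger_gap: 0.0001
```

```bash
python3 - <<'E'
from h import *
arc(3,[76,88,100,112,124])
E
```

```text
t 7.2 pump xyz mm [-71.3 -87.   84.6] F [ 4.5 -0.7 -0.5] gap 0.0001 q6 [-0.34  0.32 -0.32  0.93 -0.    0.89]
turn [-0.003  0.002 -0.001]
(np.float64(-80.0), np.float64(-78.3), 84) [ 0.0006 -0.0087 -0.0087]
(np.float64(-85.4), np.float64(-68.7), 84) [ 0.0005 -0.0141 -0.0182]
(np.float64(-88.8), np.float64(-62.8), 84) [ 0.0005 -0.0175 -0.0241]
(np.float64(-91.5), np.float64(-56.6), 84) [ 0.0005 -0.0203 -0.0303]
(np.float64(-92.8), np.float64(-49.1), 84) [ 0.0005 -0.0216 -0.0378]
```

drive_tool --moves '[[[0.001,-0.009,-0.009,0,0,0,255],[0.001,-0.014,-0.018,0,0,0,255],[0.001,-0.0175,-0.024,0,0,0,255],[0.001,-0.02,-0.03,0,0,0,255],[0.001,-0.0215,-0.038,0,0,0,255]]]'

```text
clock: 7.82
tcp_pos: [0.4882, -0.0731, 0.0842]
orientation: [0.578, 0.41, 0.574, -0.411]
wrist_force: [3.4, -4.3, -0.0]
finger_gap: 0.0
```

```bash
python3 - <<'E'
from h import *
arc(3,[139,154,169,184,184])
E
```

```text
t 7.83 pump xyz mm [-92.6 -50.3  84.2] F [ 3.4 -4.3 -0. ] gap 0.0 q6 [-0.31  0.25 -0.42  0.9  -0.    0.93]
turn [-0.004  0.005 -0.002]
(np.float64(-91.9), np.float64(-38.7), 84) [ 0.0001  0.0007 -0.0116]
(np.float64(-87.2), np.float64(-28.1), 84) [ 0.0001  0.0053 -0.0222]
(np.float64(-78.8), np.float64(-18.9), 84) [ 0.      0.0137 -0.0315]
(np.float64(-68.7), np.float64(-12.6), 84) [ 0.      0.0238 -0.0378]
(np.float64(-68.7), np.float64(-12.6), 84) [ 0.      0.0238 -0.0378]
```

drive_tool --moves '[[[0,0.0005,-0.0115,0,0,0,255],[0,0.0055,-0.022,0,0,0,255],[0,0.014,-0.0315,0,0,0,255],[0,0.024,-0.038,0,0,0,255],[0,0.024,-0.038,0,0,0,255]]]'

```text
clock: 8.45
tcp_pos: [0.4972, -0.0292, 0.084]
orientation: [0.577, 0.409, 0.574, -0.411]
wrist_force: [-1.8, -1.0, 2.1]
finger_gap: 0.0003
```

```bash
python3 - <<'E'
from h import *
im=cams.read_camera("scene");cv2.imwrite("pics/s4.png",cv2.resize(im[75:215,145:345],None,fx=4,fy=4,interpolation=cv2.INTER_CUBIC))
rel((*fc(2,0,11),84),(*fc(2,0,11),125))
E
```

```text
t 8.5 pump xyz mm [-69.7 -11.9  83.9] F [-1.5 -0.8  2.3] gap -0.0 q6 [-0.22  0.26 -0.4   0.9  -0.    1.02]
turn [-0.004  0.005 -0.   ]
(np.float64(86.0), np.float64(-22.0), 84) [0.     0.1557 0.0096]
(np.float64(86.0), np.float64(-22.0), 125) [-0.041   0.1557  0.0098]
```

View pics/s4.png

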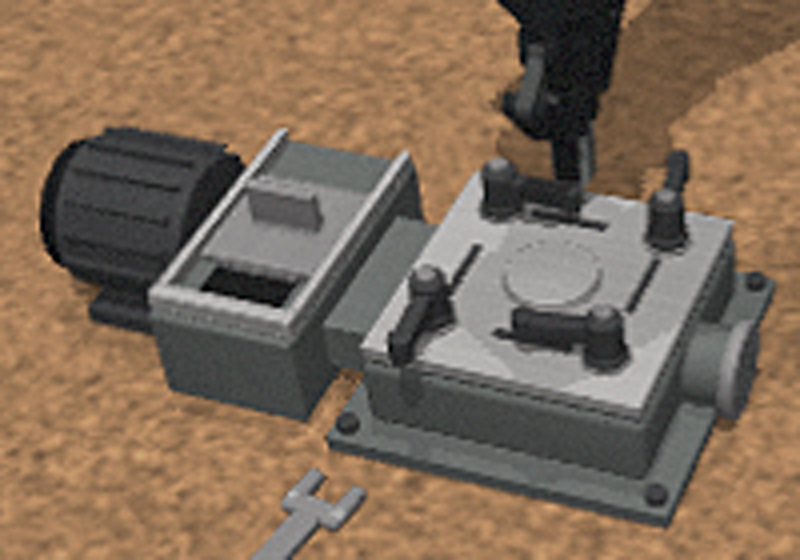

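drive_tool --moves '[[[-0.01,-0.008,0,0,0,0,255],[-0.046,-0.008,0,0,0,0,255],[-0.046,0.05,0,0,0,0,255],[-0.046,0.105,0,0,0,0,255],[-0.046,0.156,0.001,0,0,0,255]]]'

```text
clock: 9.12
tcp_pos: [0.6456, 0.0214, 0.1308]
orientation: [0.577, 0.41, 0.574, -0.411]
wrist_force: [-0.4, -1.1, -0.2]
finger_gap: -0.0001
```

```bash
python3 - <<'E'
from h import *
im=cams.read_camera("top");cv2.imwrite("pics/t5.png",cv2.resize(im[170:310,330:550],None,fx=3.6,fy=3.6,interpolation=cv2.INTER_CUBIC))
im=cams.read_camera("scene");cv2.imwrite("pics/s5.png",cv2.resize(im[75:215,145:345],None,fx=4,fy=4,interpolation=cv2.INTER_CUBIC))
turn(3,None,(580,192))
rel((86,-15,84))
E
```

```text
3 scene turn deg 172.5 len 45.5
t 9.22 pump xyz mm [ 89.8 -13.2 129.1] F [-1.2 -0.4  0.1] gap 0.0002 q6 [-0.09  0.5   0.07  1.14 -0.    1.15]
turn [-0.002  0.004 -0.002]
(86, -15, 84) [ 0.0451 -0.0039  0.0016]
```

View pics/t5.png

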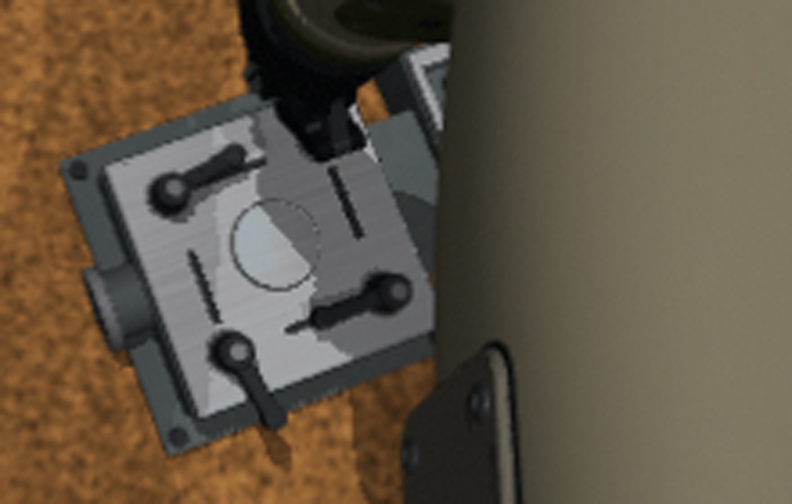

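View pics/s5.png

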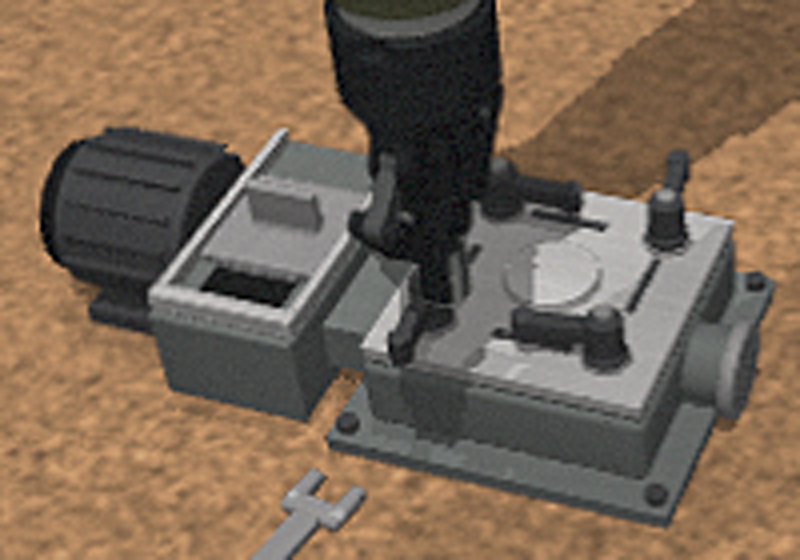

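drive_tool --moves '[[[0.018,-0.004,0.0015,0,0,0,255],[0.036,-0.004,0.0015,0,0,0,255],[0.045,-0.004,0.0015,0,0,0,255],[0.045,-0.004,0.0015,0,0,0,255],[0.045,-0.004,0.006,0,0,0,255]]]'

```text
clock: 9.85
tcp_pos: [0.6466, 0.0149, 0.0851]
orientation: [0.578, 0.41, 0.574, -0.41]
wrist_force: [-0.4, -0.5, 0.6]
finger_gap: -0.0003
```

```bash
python3 - <<'E'
from h import *
arc(2,[-5,8,22,36,50])
E
```

```text
t 9.85 pump xyz mm [ 86.  -19.5  85.1] F [-0.4 -0.5  0.6] gap -0.0003 q6 [-0.1   0.52 -0.01  1.04 -0.    1.14]
turn [-0.002  0.005 -0.003]
(np.float64(84.3), np.float64(-28.7), 84) [ 0.0011 -0.0017  0.0092]
(np.float64(88.3), np.float64(-36.3), 84) [0.0012 0.0023 0.0168]
(np.float64(91.5), np.float64(-43.4), 84) [0.0012 0.0055 0.0239]
(np.float64(92.9), np.float64(-52.2), 84) [0.0012 0.007  0.0327]
(np.float64(91.7), np.float64(-62.0), 84) [0.0013 0.0058 0.0425]
```

drive_tool --moves '[[[0.001,-0.0015,0.009,0,0,0,255],[0.001,0.0025,0.017,0,0,0,255],[0.001,0.0055,0.024,0,0,0,255],[0.001,0.007,0.0325,0,0,0,255],[0.001,0.006,0.0425,0,0,0,255]]]'

```text
clock: 10.48
tcp_pos: [0.6648, -0.0222, 0.0836]
orientation: [0.577, 0.409, 0.576, -0.409]
wrist_force: [-3.2, 5.8, 2.2]
finger_gap: 0.0002
```

```bash
python3 - <<'E'
from h import *
arc(2,[65,79,93,106,120])
E
```

```text
t 10.47 pump xyz mm [ 90.9 -60.6  83.6] F [-3.2  5.8  2.2] gap 0.0002 q6 [-0.15  0.56  0.05  1.07 -0.    1.08]
turn [-0.001  0.001 -0.   ]
(np.float64(86.8), np.float64(-72.6), 84) [-0.0004 -0.0041  0.012 ]
(np.float64(78.8), np.float64(-81.1), 84) [-0.0004 -0.0121  0.0205]
(np.float64(69.1), np.float64(-87.1), 84) [-0.0004 -0.0218  0.0265]
(np.float64(62.2), np.float64(-90.9), 84) [-0.0004 -0.0287  0.0303]
(np.float64(52.8), np.float64(-93.2), 84) [-0.0004 -0.0381  0.0326]
```

drive_tool --moves '[[[0,-0.004,0.012,0,0,0,255],[0,-0.012,0.0205,0,0,0,255],[0,-0.022,0.0265,0,0,0,255],[0,-0.0285,0.0305,0,0,0,255],[0,-0.038,0.0325,0,0,0,255]]]'

```text
clock: 11.1
tcp_pos: [0.6414, -0.0654, 0.0844]
orientation: [0.578, 0.41, 0.575, -0.408]
wrist_force: [4.5, 5.7, 1.1]
finger_gap: -0.0002
```

```bash
python3 - <<'E'
from h import *
arc(2,[136,152,168,184,184])
E
```

```text
t 11.1 pump xyz mm [ 54.6 -93.6  84.4] F [4.5 5.7 1.1] gap -0.0002 q6 [-0.23  0.52 -0.01  1.04  0.    1.01]
turn [-0.     0.001 -0.004]
(np.float64(40.8), np.float64(-92.3), 84) [ 0.0003 -0.0138 -0.0013]
(np.float64(28.8), np.float64(-86.8), 84) [ 0.0003 -0.0258 -0.0068]
(np.float64(18.9), np.float64(-76.8), 84) [ 0.0002 -0.0357 -0.0168]
(np.float64(12.8), np.float64(-65.4), 84) [ 0.0002 -0.0418 -0.0282]
(np.float64(12.8), np.float64(-65.4), 84) [ 0.0002 -0.0418 -0.0282]
```

drive_tool --moves '[[[0,-0.014,-0.0015,0,0,0,255],[0,-0.026,-0.007,0,0,0,255],[0,-0.0355,-0.017,0,0,0,255],[0,-0.042,-0.028,0,0,0,255],[0,-0.042,-0.028,0,0,0,255]]]'

```text
clock: 11.72
tcp_pos: [0.5927, -0.0533, 0.0846]
orientation: [0.578, 0.41, 0.575, -0.409]
wrist_force: [2.4, -1.0, 0.4]
finger_gap: 0.0001
```

```bash
python3 - <<'E'
from h import *
im=cams.read_camera("scene");cv2.imwrite("pics/s6.png",cv2.resize(im[75:215,145:345],None,fx=4,fy=4,interpolation=cv2.INTER_CUBIC))
rel((-86,12,84))
E
```

```text
t 11.78 pump xyz mm [ 12.5 -66.2  84.5] F [ 1.3 -1.9  0.3] gap 0.0 q6 [-0.22  0.43 -0.16  0.98  0.    1.01]
turn [-0.001  0.002 -0.004]
(-86, 12, 84) [-0.0001 -0.0985 -0.0781]
```

View pics/s6.png

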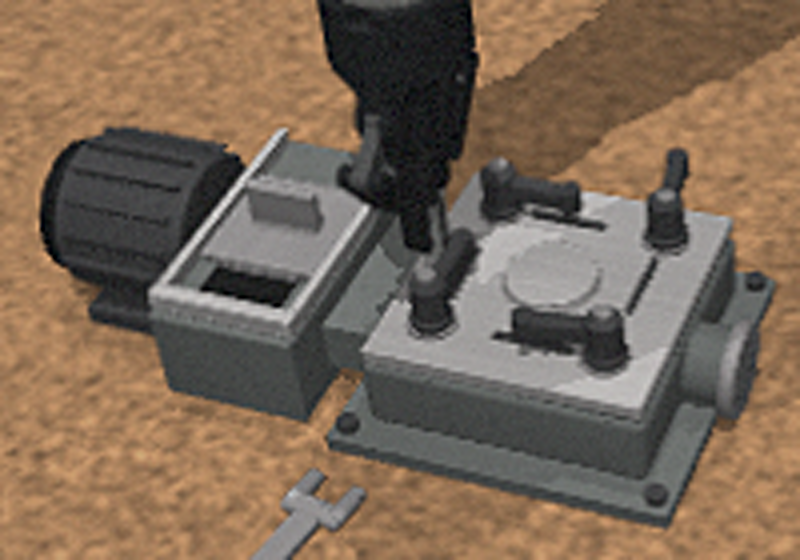

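drive_tool --moves '[[[-0.01,0,0.008,0,0,0,255],[-0.046,0,0.008,0,0,0,255],[-0.046,-0.035,-0.025,0,0,0,255],[-0.046,-0.075,-0.055,0,0,0,255],[-0.046,-0.0985,-0.074,0,0,0,255]]]'

```text
clock: 12.4
tcp_pos: [0.4724, -0.0157, 0.1301]
orientation: [0.577, 0.41, 0.576, -0.409]
wrist_force: [-0.3, 0.4, 0.4]
finger_gap: -0.0003
```

```bash
python3 - <<'E'
from h import *
im=cams.read_camera("top");cv2.imwrite("pics/t7.png",cv2.resize(im[170:310,330:550],None,fx=3.6,fy=3.6,interpolation=cv2.INTER_CUBIC))
im=cams.read_camera("scene");cv2.imwrite("pics/s7.png",cv2.resize(im[75:215,145:345],None,fx=4,fy=4,interpolation=cv2.INTER_CUBIC))
rel((-86,9,84))
E
```

```text
t 12.5 pump xyz mm [-89.4   9.9 130. ] F [0.7 0.3 0.3] gap 0.0003 q6 [-0.2   0.17 -0.39  1.   -0.    1.03]
turn [-0.     0.    -0.001]
(-86, 9, 84) [0.0461 0.0034 0.0009]
```

View pics/t7.png

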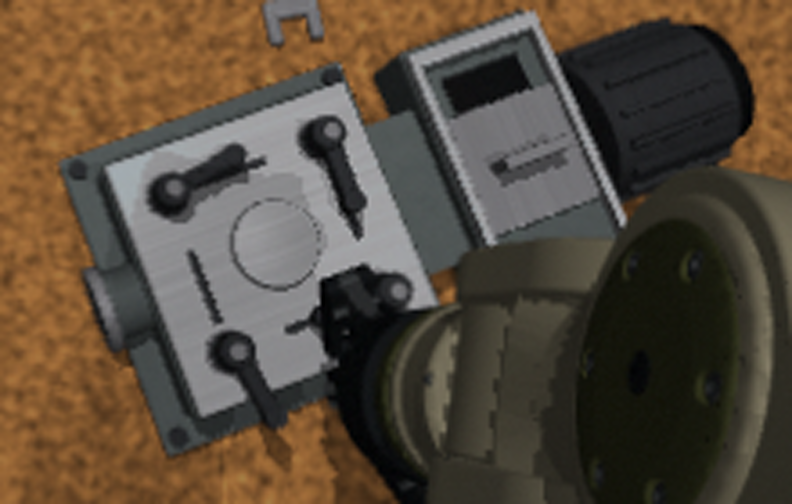

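View pics/s7.png

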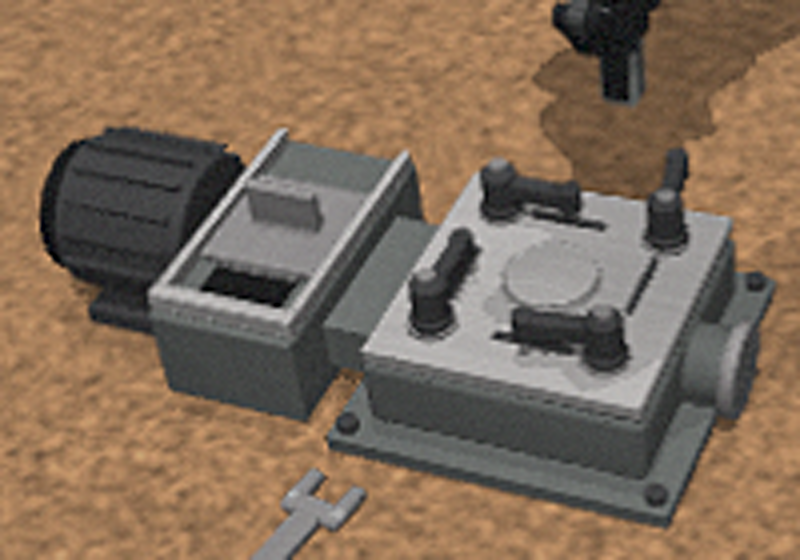

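Nut2 lies over its rib (top: tip at about 353,205 along the rib end 361,238). Now nut4.

drive_tool --moves '[[[0.018,0.0035,0.001,0,0,0,255],[0.036,0.0035,0.001,0,0,0,255],[0.046,0.0035,0.001,0,0,0,255],[0.046,0.0035,0.001,0,0,0,255],[0.046,0.0035,-0.005,0,0,0,255]]]'

```text
clock: 13.12
tcp_pos: [0.4737, -0.0096, 0.0846]
orientation: [0.577, 0.41, 0.576, -0.409]
wrist_force: [-0.2, 0.6, 0.5]
finger_gap: -0.0001
```

```bash
python3 - <<'E'
from h import *
arc(4,[-10,4,18,32,46])
E
```

```text
t 13.12 pump xyz mm [-85.4  14.4  84.6] F [-0.2  0.6  0.5] gap -0.0001 q6 [-0.19  0.22 -0.46  0.89 -0.    1.05]
turn [-0.001  0.001 -0.001]
(np.float64(-82.1), np.float64(24.7), 84) [ 0.0006  0.0033 -0.0103]
(np.float64(-87.2), np.float64(34.6), 84) [ 0.0005 -0.0019 -0.0202]
(np.float64(-90.7), np.float64(41.2), 84) [ 0.0005 -0.0054 -0.0268]
(np.float64(-92.7), np.float64(49.6), 84) [ 0.0005 -0.0074 -0.0352]
(np.float64(-92.3), np.float64(59.2), 84) [ 0.0005 -0.007  -0.0448]
```

drive_tool --moves '[[[0.0005,0.002,-0.0105,0,0,0,255],[0.0005,-0.002,-0.02,0,0,0,255],[0.0005,-0.0055,-0.027,0,0,0,255],[0.0005,-0.0075,-0.035,0,0,0,255],[0.0005,-0.007,-0.045,0,0,0,255]]]'

```text
clock: 13.75
tcp_pos: [0.4536, 0.0298, 0.0852]
orientation: [0.579, 0.41, 0.574, -0.41]
wrist_force: [3.2, -6.0, 0.7]
finger_gap: -0.0002
```

```bash
python3 - <<'E'
from h import *
arc(4,[61,76,91,106,120])
E
```

```text
t 13.75 pump xyz mm [-91.3  58.2  85.2] F [ 3.2 -6.   0.7] gap -0.0002 q6 [-0.11  0.18 -0.51  0.88 -0.    1.13]
turn [-0.002  0.005 -0.004]
(np.float64(-88.5), np.float64(69.8), 84) [ 0.0011  0.0027 -0.0116]
(np.float64(-80.8), np.float64(79.4), 84) [ 0.0011  0.0104 -0.0212]
(np.float64(-70.1), np.float64(86.4), 84) [ 0.0011  0.0211 -0.0282]
(np.float64(-62.2), np.float64(90.9), 84) [ 0.0011  0.029  -0.0327]
(np.float64(-52.8), np.float64(93.2), 84) [ 0.0011  0.0384 -0.0351]
```

drive_tool --moves '[[[0.001,0.0025,-0.0115,0,0,0,255],[0.001,0.0105,-0.021,0,0,0,255],[0.001,0.021,-0.028,0,0,0,255],[0.001,0.029,-0.0325,0,0,0,255],[0.001,0.0385,-0.035,0,0,0,255]]]'

```text
clock: 14.38
tcp_pos: [0.4766, 0.0752, 0.0842]
orientation: [0.578, 0.408, 0.574, -0.411]
wrist_force: [-3.9, -5.2, 2.4]
finger_gap: -0.0001
```

```bash
python3 - <<'E'
from h import *
arc(4,[136,152,168,184,184])
E
```

```text
t 14.38 pump xyz mm [-54.6  93.5  84.2] F [-3.9 -5.2  2.4] gap -0.0001 q6 [-0.01  0.23 -0.44  0.89 -0.01  1.23]
turn [-0.002  0.007 -0.   ]
(np.float64(-40.8), np.float64(92.3), 84) [0.0003 0.0138 0.0011]
(np.float64(-28.8), np.float64(86.8), 84) [0.0003 0.0258 0.0066]
(np.float64(-18.9), np.float64(76.8), 84) [0.0004 0.0357 0.0166]
(np.float64(-12.8), np.float64(65.4), 84) [0.0005 0.0418 0.028 ]
(np.float64(-12.8), np.float64(65.4), 84) [0.0005 0.0418 0.028 ]
```

drive_tool --moves '[[[0,0.014,0.001,0,0,0,255],[0,0.026,0.0065,0,0,0,255],[0,0.0355,0.0165,0,0,0,255],[0,0.042,0.028,0,0,0,255],[0,0.042,0.028,0,0,0,255]]]'

```text
clock: 15.0
tcp_pos: [0.5247, 0.063, 0.0838]
orientation: [0.578, 0.408, 0.575, -0.411]
wrist_force: [-2.3, 1.8, -1.5]
finger_gap: 0.0002
```

```bash
python3 - <<'E'
from h import *
rel((85,16,84))
E
```

```text
t 15.0 pump xyz mm [-13.2  66.   83.8] F [-2.3  1.8 -1.5] gap 0.0002 q6 [-0.03  0.32 -0.33  0.93 -0.01  1.21]
turn [-0.002  0.005  0.001]
(85, 16, 84) [-0.      0.0983  0.0499]
```

drive_tool --moves '[[[-0.01,0,-0.008,0,0,0,255],[-0.046,0,-0.008,0,0,0,255],[-0.046,0.04,0.015,0,0,0,255],[-0.046,0.085,0.04,0,0,0,255],[-0.046,0.1,0.05,0,0,0,255]]]'

```text
clock: 15.62
tcp_pos: [0.6393, 0.049, 0.1317]
orientation: [0.579, 0.409, 0.573, -0.41]
wrist_force: [0.4, 0.0, 0.1]
finger_gap: 0.0002
```

```bash
python3 - <<'E'
from h import *
rel((88,14,84),(68.5,14,84))
im=cams.read_camera("scene");cv2.imwrite("pics/s8.png",cv2.resize(im[75:215,145:345],None,fx=4,fy=4,interpolation=cv2.INTER_CUBIC))
E
```

```text
t 15.62 pump xyz mm [ 90.3  15.  131.7] F [0.4 0.  0.1] gap 0.0002 q6 [-0.05  0.48  0.05  1.13 -0.01  1.19]
turn [-0.002  0.008 -0.004]
(88, 14, 84) [ 0.0477 -0.0025  0.0007]
(68.5, 14, 84) [ 0.0477 -0.022   0.0007]
```

View pics/s8.png

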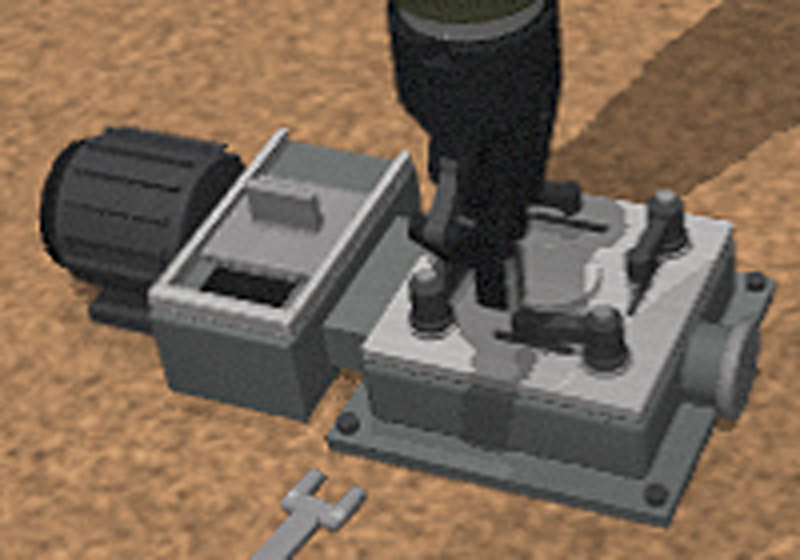

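Nut4's arm (tip ~640,268) now lies over its rib. Retouch nut1 gently: down, then in.

drive_tool --moves '[[[0.025,-0.0025,0,0,0,0,255],[0.047,-0.0025,0,0,0,0,255],[0.047,-0.012,0,0,0,0,255],[0.047,-0.022,0,0,0,0,255],[0.047,-0.022,0,0,0,0,255]]]'

```text
clock: 16.3
tcp_pos: [0.6195, 0.0407, 0.0864]
orientation: [0.58, 0.41, 0.572, -0.41]
wrist_force: [-1.0, -0.3, 3.8]
finger_gap: -0.0003
```

```bash
python3 - <<'E'
from h import *
rel((90,14,84),(-30,-160,130),(-30,-160,78))
E
```

```text
t 16.3 pump xyz mm [68.9 13.8 86.4] F [-1.  -0.3  3.8] gap -0.0003 q6 [-0.06  0.47 -0.09  1.01 -0.01  1.18]
turn [-0.002  0.009 -0.006]
(90, 14, 84) [ 0.0025  0.0211 -0.0003]
(-30, -160, 130) [-0.0425 -0.0983  0.1744]
(-30, -160, 78) [ 0.0094 -0.0986  0.1739]
```

drive_tool --moves '[[[-0.01,0.008,0,0,0,0,255],[-0.048,0.008,0,0,0,0,255],[-0.048,-0.025,0.045,0,0,0,255],[-0.048,-0.06,0.095,0,0,0,255],[-0.048,-0.09,0.145,0,0,0,255]]]'

```text
clock: 16.92
tcp_pos: [0.5821, -0.127, 0.1368]
orientation: [0.581, 0.41, 0.572, -0.41]
wrist_force: [0.5, -0.2, -0.5]
finger_gap: -0.0001
```

```bash
python3 - <<'E'
from h import *
rel((-40,-160,130),(-40,-160,77))
E
```

```text
t 16.93 pump xyz mm [ -21.8 -132.2  136.8] F [ 0.5 -0.2 -0.5] gap -0.0001 q6 [-0.35  0.39 -0.09  1.09 -0.    0.89]
turn [-0.001  0.011 -0.007]
(-40, -160, 130) [ 0.007  -0.0182  0.0278]
(-40, -160, 77) [ 0.06   -0.0186  0.0272]
```

Move above, correct the small tilt, and look before descending.

drive_tool --moves '[[[0,-0.01,0.014,0,0.005,-0.003,255],[0.007,-0.018,0.028,0,0.01,-0.007,255],[0.015,-0.018,0.028,0,0.01,-0.007,255],[0.02,-0.018,0.028,0,0.01,-0.007,255],[0.02,-0.018,0.028,0,0.01,-0.007,255]]]'

```text
clock: 17.55
tcp_pos: [0.5742, -0.1579, 0.116]
orientation: [0.576, 0.409, 0.577, -0.409]
wrist_force: [0.6, 0.2, -0.0]
finger_gap: 0.0002
```

```bash
python3 - <<'E'
from h import *
rel((-40,-160,77))
im=cams.read_camera("scene");cv2.imwrite("pics/s9.png",cv2.resize(im[75:215,145:345],None,fx=4,fy=4,interpolation=cv2.INTER_CUBIC))
im=cams.read_camera("top");cv2.imwrite("pics/t9.png",cv2.resize(im[170:310,330:550],None,fx=3.6,fy=3.6,interpolation=cv2.INTER_CUBIC))
E
```

```text
t 17.55 pump xyz mm [ -39.4 -158.8  116. ] F [ 0.6  0.2 -0. ] gap 0.0002 q6 [-0.4   0.41 -0.1   1.06 -0.    0.83]
turn [ 0.    -0.001  0.001]
(-40, -160, 77) [ 0.039  -0.0005  0.0012]
```

View pics/s9.png

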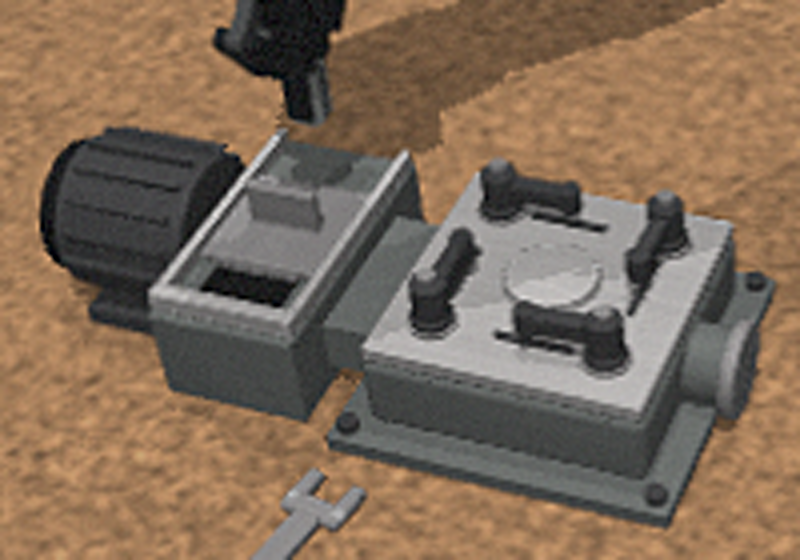

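View pics/t9.png

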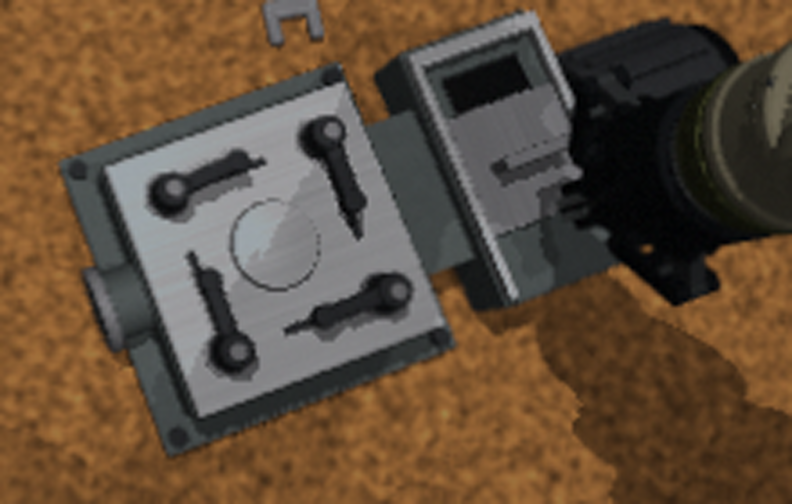

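drive_tool --moves '[[[0.02,0,0.001,0,0,0,255],[0.038,0,0.001,0,0,0,255],[0.038,0.003,0.001,0,0,0,255],[0.038,0.008,0.001,0,0,0,255],[0.038,0.013,0.001,0,0,0,255]]]'

```text
clock: 18.27
tcp_pos: [0.5884, -0.1551, 0.0799]
orientation: [0.578, 0.409, 0.576, -0.409]
wrist_force: [0.6, -1.0, -0.6]
finger_gap: -0.0002
```

drive_tool --moves '[[[0,0.006,0,0,0,0,255],[0,0.012,0,0,0,0,255],[0,0.017,0,0,0,0,255],[0,0.022,0,0,0,0,255],[0,0.027,0,0,0,0,255]]]'

```text
clock: 18.9
tcp_pos: [0.6142, -0.1461, 0.08]
orientation: [0.578, 0.409, 0.576, -0.409]
wrist_force: [-1.6, 0.3, 2.6]
finger_gap: 0.0001
```

```bash
python3 - <<'E'
from h import *
rel((20,-160,77))
im=cams.read_camera("scene");cv2.imwrite("pics/s10.png",cv2.resize(im[75:215,145:345],None,fx=4,fy=4,interpolation=cv2.INTER_CUBIC))
E
```

```text
t 18.9 pump xyz mm [   2.2 -160.9   80. ] F [-1.6  0.3  2.6] gap 0.0001 q6 [-0.36  0.5  -0.06  1.01 -0.    0.87]
turn [ 0.     0.002 -0.002]
(20, -160, 77) [ 0.0031  0.0178 -0.0009]
```

View pics/s10.png

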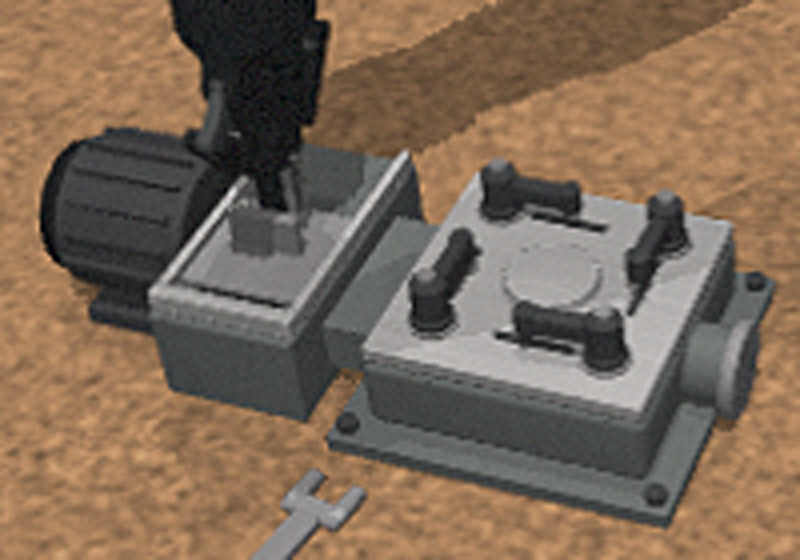

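drive_tool --moves '[[[0.001,0.002,0,0,0,0,255],[0.001,0.003,0,0,0,0,255],[0.001,0.004,0,0,0,0,255],[0.001,0.005,0,0,0,0,255],[0.001,0.006,0,0,0,0,255]]]'

```text
clock: 19.58
tcp_pos: [0.6204, -0.144, 0.0789]
orientation: [0.578, 0.409, 0.576, -0.409]
wrist_force: [-2.3, -1.1, 0.0]
finger_gap: 0.0003
```

drive_tool --moves '[[[0,0.001,0,0,0,0,255],[0,0.002,0,0,0,0,255],[0,0.0025,0,0,0,0,255],[0,0.003,0,0,0,0,255],[0,0.003,0,0,0,0,255]]]'

```text
clock: 20.2
tcp_pos: [0.6233, -0.143, 0.0789]
orientation: [0.578, 0.409, 0.576, -0.409]
wrist_force: [-1.7, -0.4, -0.0]
finger_gap: -0.0004
```

```bash
python3 - <<'E'
from h import *
rel((20,-160,77))
im=cams.read_camera("scene");cv2.imwrite("pics/s11.png",cv2.resize(im[75:215,145:345],None,fx=4,fy=4,interpolation=cv2.INTER_CUBIC))
E
```

```text
t 20.2 pump xyz mm [  11.9 -160.9   78.9] F [-1.7 -0.4 -0. ] gap -0.0004 q6 [-0.35  0.51 -0.03  1.02  0.    0.88]
turn [ 0.001  0.002 -0.002]
(20, -160, 77) [ 0.0019  0.0081 -0.0009]
```

View pics/s11.png

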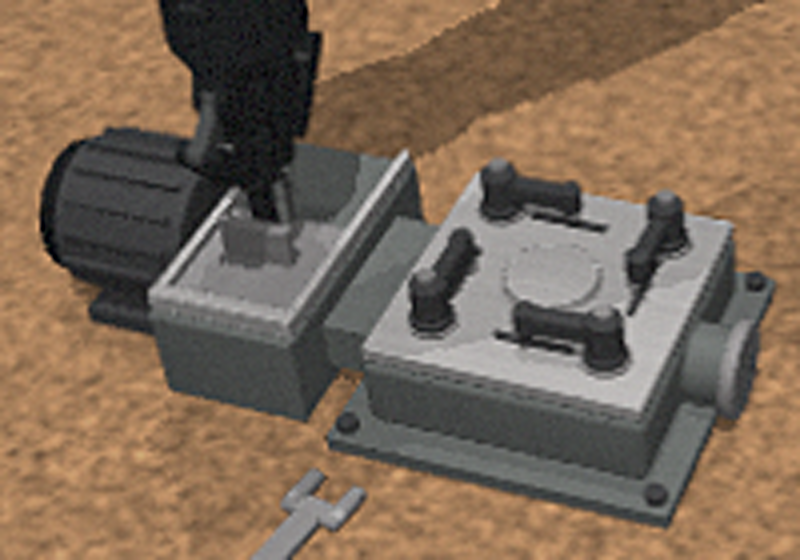

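drive_tool --moves '[[[0,0.0005,0,0,0,0,255],[0,0.001,0,0,0,0,255],[0,0.0015,0,0,0,0,255],[0,0.002,0,0,0,0,255],[0,0.002,0,0,0,0,255]]]'

```text
clock: 20.88
tcp_pos: [0.6252, -0.1423, 0.0789]
orientation: [0.578, 0.409, 0.576, -0.409]
wrist_force: [-1.7, -0.6, 0.0]
finger_gap: 0.0003
```

drive_tool --moves '[[[0,0.0005,0,0,0,0,255],[0,0.001,0,0,0,0,255],[0,0.0015,0,0,0,0,255],[0,0.002,0,0,0,0,255],[0,0.002,0,0,0,0,255]]]'

```text
clock: 21.5
tcp_pos: [0.6261, -0.1419, 0.0788]
orientation: [0.577, 0.409, 0.576, -0.409]
wrist_force: [-5.8, -2.3, 2.1]
finger_gap: 0.0003
```

drive_tool --moves '[[[0,0.001,0,0,0,0,255],[0,0.002,0,0,0,0,255],[0,0.0025,0,0,0,0,255],[0,0.0025,0,0,0,0,255],[0,0.0025,0,0,0,0,255]]]'

```text
clock: 22.12
tcp_pos: [0.6261, -0.1419, 0.0788]
orientation: [0.576, 0.408, 0.577, -0.411]
wrist_force: [-9.8, -4.8, 4.0]
finger_gap: -0.0
```

Hard stop: 11 N and no motion. Back off, up, and away.

drive_tool --moves '[[[0,-0.006,0,0,0,0,255],[-0.005,-0.012,0,0,0,0,255],[-0.05,-0.012,0,0,0,0,255],[-0.1,-0.012,0,0,0,0,255],[-0.12,-0.03,0.02,0,0,0,255]]]'

```text
clock: 22.75
tcp_pos: [0.6072, -0.1697, 0.2034]
orientation: [0.579, 0.408, 0.575, -0.409]
wrist_force: [0.7, -0.1, -0.1]
finger_gap: -0.0001
```

drive_tool --moves '[[[0,-0.05,0.03,0,0,0,255],[0,-0.1,0.06,0,0,0,255],[0,-0.13,0.1,0,0,0,255],[0,-0.14,0.14,0,0,0,255],[0,-0.14,0.16,0,0,0,255]]]'

```text
clock: 23.38
tcp_pos: [0.5281, -0.3698, 0.2047]
orientation: [0.579, 0.409, 0.574, -0.41]
wrist_force: [0.7, -0.6, 0.8]
finger_gap: -0.0002
```

```bash
python3 - <<'E'
from h import *
rel()
im=cams.read_camera("scene");cv2.imwrite("pics/s12.png",cv2.resize(im[75:215,145:345],None,fx=4,fy=4,interpolation=cv2.INTER_CUBIC))
im=cams.read_camera("top");cv2.imwrite("pics/t12f.png",im);cv2.imwrite("pics/t12.png",cv2.resize(im[170:310,330:550],None,fx=3.6,fy=3.6,interpolation=cv2.INTER_CUBIC))
a=cv2.imread("pics/top0.png");d=cv2.absdiff(a,im).max(2)
print("tray/can diff",d[180:285,185:270].max(),"wrench",d[105:185,385:420].max())
E
```

```text
t 23.38 pump xyz mm [-152.9 -343.6  204.7] F [ 0.7 -0.6  0.8] gap -0.0002 q6 [-0.74  0.45  0.19  1.3  -0.    0.5 ]
turn [-0.     0.007 -0.003]
tray/can diff 5 wrench 5
```

View pics/t12.png

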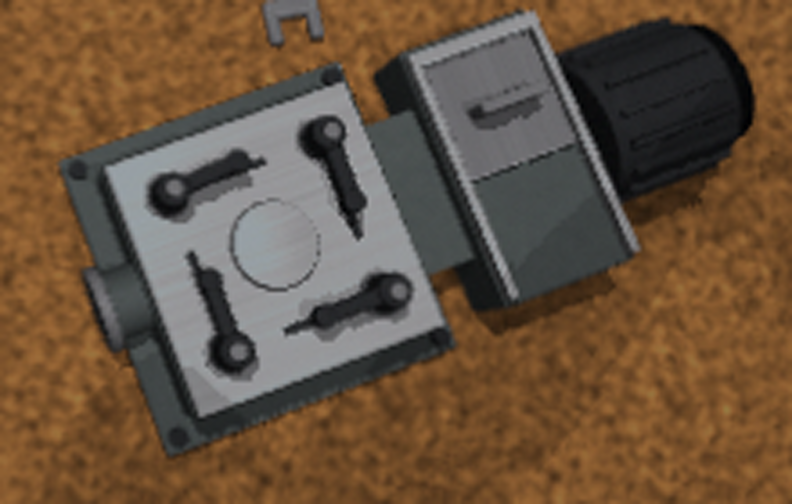

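View pics/s12.png

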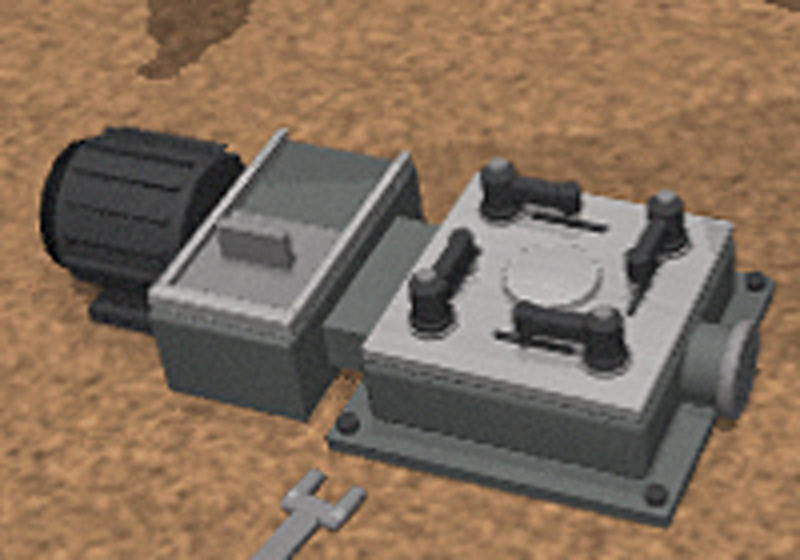

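The pictures show all four arms lying along their ribs, the hatch shut with no dark gap left, and the can, tray and wrench unchanged. I'll check the arm angles, then hand in.

```bash
python3 - <<'E'
from h import *
turn(1,(243,158),None,z=.085);turn(2,(355,203),z=.085);turn(3,(313,319),z=.085);turn(4,(205,268),z=.085)
env.hand_in()
E
```

```text
1 top turn deg 174.6 len 47.9
2 top turn deg 178.8 len 42.9
3 top turn deg 182.5 len 48.3
4 top turn deg 183.0 len 51.0
the job is handed in; nothing more can be done
```

I tightened the four nuts in cross order (1, 3, 2, 4) by pushing each arm round with the closed fingers. I gave nut1 a short second push because it had stopped a little short. Then I slid the hatch shut and handed the job in at about 23.4 s; the interface reports no verdict.

**Nut arms:** in the last top picture they measure about 175°, 179°, 182° and 183° for nuts 1 to 4, against a target of 180° ± 20°.

**Hatch:** at the end of its travel it stopped moving under about 11 N, and no dark gap shows in either picture.

**Can, wrench and tray:** comparing the first and last top pictures shows no change around them. The robot was clear of everything at hand-in.

**What disagreed or went unchecked:**
- **Cameras:** the two cameras placed the pump about 5 mm apart in x and in y. I relied mostly on the top camera, after checking the fingertip in the scene picture.
- **Wrist force:** it briefly read about 4 N upward while I re-pushed nut1, which I did not explain.
- **Plate:** I did not measure its height or tilt directly; I infer it is level and down from the four arm angles.

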